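# Shim the carrier gap and hold the jaw shut

### The job

Stand blue spacer plates from the grey holder upright, face to face, in the gap of the aluminium carrier between the steel jaw and the white stop block, until the jaw can close on them; how many it takes depends on where the block is bolted. Then press the jaw's red spring pad towards the block with the fingers until you feel the whole stack clamped between jaw and block, without bottoming the pad's spring, and finish while still pressing, with your fingers off the plates. Leave the plates you do not need standing in the holder and do not disturb the carton, the tape roll or the dropper vial.

Things in the scene. Friction and masses are not known exactly. Their poses are not given: they have to be found in the camera images.
- carrier: fixed aluminium carrier, 230 x 96 mm base 10 mm thick, origin at the centre of its underside, z up; its +x runs along the channel from the jaw to the stop block. The channel floor is the top of the base (z 10 mm); two low guide walls along x, 42 mm apart inside, stand up to z 23 mm from x -50 to +100 mm
- stop_face (a point): centre of the face of the white stop block (44 x 40 x 26 mm, top at carrier z 36 mm, with four grey dots on top) that looks at the jaw, 13 mm above the channel floor; the block is fixed at a different place along the channel each time, so the open gap is about 38 to 56 mm
- jaw_face (a point): centre of the face of the dark steel jaw (26 x 40 x 26 mm, top at carrier z 36 mm) that looks at the stop block, 13 mm above the channel floor. With the jaw open it lies at carrier x -20 mm
- jaw (a joint): travel of the jaw towards the stop block (carrier +x): 0 = fully open (a weak spring, 0.3 to 1.8 N, returns it there), 0.024 m = its end stop; the plates must fill the gap to within that travel
- pad_face (a point): centre of the outer face of the red push pad (8 mm thick, 40 mm wide, 44 mm high, from carrier z 12 to 56 mm) on the jaw's plunger; it faces away from the stop block (carrier -x) and is pushed along carrier +x. At rest it lies 64 mm behind the jaw face, at carrier x -84 mm, z 34 mm
- pad (a joint): how far the push pad has sunk towards the jaw against its spring: 0 = free, 0.012 m = bottomed; the spring gives 1 N per mm, so the pad sinks in earnest only once the jaw has met resistance (or its own end stop)
- holder: fixed grey holder, 116 x 56 x 22 mm, origin at the centre of its underside; four slots 16 mm deep along its x at -39, -13, +13, +39 mm, each 15 mm (x) by 39 mm (y)
- plate_0: loose blue spacer plate (one of four alike) with a white band on both faces: 12 mm thick (its x), 36 mm wide (its y), 65 mm tall, 40 g; origin at the centre of its underside. Starts upright in a slot of the holder, its x along the holder's x, underside 6 mm above the table, 51 mm standing out
- plate_1: loose blue spacer plate (one of four alike) with a white band on both faces: 12 mm thick (its x), 36 mm wide (its y), 65 mm tall, 40 g; origin at the centre of its underside. Starts upright in a slot of the holder, its x along the holder's x, underside 6 mm above the table, 51 mm standing out
- plate_2: loose blue spacer plate (one of four alike) with a white band on both faces: 12 mm thick (its x), 36 mm wide (its y), 65 mm tall, 40 g; origin at the centre of its underside. Starts upright in a slot of the holder, its x along the holder's x, underside 6 mm above the table, 51 mm standing out
- plate_3: loose blue spacer plate (one of four alike) with a white band on both faces: 12 mm thick (its x), 36 mm wide (its y), 65 mm tall, 40 g; origin at the centre of its underside. Starts upright in a slot of the holder, its x along the holder's x, underside 6 mm above the table, 51 mm standing out
- swab_box: white and blue carton, 56 x 106 x 48 mm, origin under its centre; leave alone
- tape_roll: tan roll of tape lying flat, 103 mm across, 25 mm high, origin under its centre; leave alone
- vial_0: small white dropper vial with a green cap, 19 mm across, 56 mm tall, origin under its centre; leave alone
Not all that is in view belongs to the job. Leave any brown or orange look-alike of the plate_0 alone.

How it is judged:
By the outcome, as a careful person would: the job done as asked, in the order asked, and still so for the second after the job is handed in, while the arm keeps its last pose, push and grip.
It also fails if it takes over 72 s, if anything falls off the work surface, if the arm or the gripper's body presses on something with over 40 N, if the wrist force passes 120 N, or if a joint passes its speed limit or range.

### The arm

A 7-joint arm with a two-finger parallel gripper is mounted at the origin on a cart in front of the work surface, level with it; the furniture and walls round the work are solid. World frame = base frame: x ahead of the robot, y to its left, z up, the work surface at z = 0. Lengths are in m, angles in rad, forces in N, time in s.
With the tool pointing down it reaches from about 0.4 to 0.85 m from the base axis. Payload 4.5 kg.
Tool frame: the origin (TCP) lies on the mounting face of the last link; the fingertips stand 166 mm ahead of it and the grasp point (between the pads) lies 147 mm ahead of it; z points along the fingers, y is the line along which they close (so a half turn about z gives the same grasp; the last joint's range is limited). The gripper opens to 88 mm and grips with 3 to 60 N. Pads are 18 mm wide; open, the fingers measure 123 mm over their backs; the gripper's body (75 mm by 187 mm) begins 45 mm behind the grasp point.
Start: joints at [1.302, 0.689, -0.195, 1.565, 0.157, 0.902, -0.215], TCP at [0.186, -0.597, 0.405] pointing down, gripper open.
Joint ranges: [-3.01, 3.01], [-0.46, 2.08], [-1.47, 1.51], [0.13, 2.56], [-1, 4.14], [0.04, 2.09], [-2.66, 2.66]. Speed limits (rad/s): [2.57, 2.57, 3.14, 3.14, 3.14, 3.14, 3.14].

### API

Orientations are given as a unit quaternion [x, y, z, w].
In Python, from plant import r, snapshot gives the robot as it stands. The module is installed in compiled form; this text tells all that it offers.
- The arm moves only by the tool move_arm, never from a script. Its argument "rows" is a list of rows, each a list of 5 numbers: the shift along the tool's x, y, z in m, then the turn about the tool's z in rad, then the finger opening in m, from 0 to 0.0881. In form: [[dx, dy, dz, spin, claw], ...]. A call has 1 to 10 rows; each row shifts and turns the commanded pose from where the row before left it, along the tool's axes as they then stand; what a row does not reach is not made up. A row lasts 1/12 s, in which the tool goes at most 41.7 mm and 7.16 degrees, less where a joint would pass 70% of its speed; a pose out of reach is approached as far as the arm can. A call with a gripper value outside its range is refused whole. The fingers move at their own pace and stop on an object; "newtons" is the grip in N (left out, the last holds). Time passes only in rows, so rows that do not move let the fingers close. It gives the time, the measured TCP pose, the force, the opening and the grip force at its end, in the units of the state.
- r.get_state(): the state, without advancing time (a new reading comes with each control period).
- snapshot(name): name is "scene" or "side" or "wrist"; returns a dict with "color" (384x512x3 uint8, red, green, blue), "depth" (384x512 float32, m along the optical axis (not along the pixel's ray), 0 where there is no reading), "mtx" (3x3 intrinsics, pixels), "eye" and "orientation" of the camera in the world. Camera axes: x right, y up, looking along -z (the intrinsics and any distortion apply to the point x, -y, -z); pixel columns grow to the right and rows downward; lengths in m; the calibration is good to about 2 mm. A picture is of the moment at which its call begins.
- r.finish_job(): hands the job in; it is judged then, once.
The state is a dict: "clock": time; "q": joint angles; "qd": joint speeds; "joint_torque": joint torques, N m; "tool_pos": TCP position; "eef_rot": TCP orientation; "contact_force": force on the tool from outside, world axes, zero at the start; "moment": the same for the moment, N m; "opening": opening from 0.0 (shut) to 1.0 (fully open); "finger_force": force on a finger pad.
Only numpy, scipy, OpenCV 4.12 (cv2) and the standard library are available. Lean on these libraries where they do the work, as an engineer would, in place of code of your own. Each camera call takes 0.05 s, during which the arm holds its last target. There are 200 camera calls.

## Working session

There is one attempt and no reset: what is moved stays moved. The work goes in short steps, Python scripts to look and compute and a tool call to move; the robot and the scene stay as the last step left them, time stands still between calls to the robot, and variables do not carry over. Pictures are saved under pics/ and viewed, at most 10 in all, crops included, and the job is handed in when it is done.

Besides the shell and the picture viewer there is one more tool, called as a command line: name --pt "numbers of a row" for each row, then --argument value for the rest. move_arm: Moves the arm, as the interface text tells. Its arguments: {"type":"object","properties":{"rows":{"type":"array"},"newtons":{"type":"number"}},"required":["rows"]}

```bash
mkdir -p pics; cat > h.py <<'E'
import numpy as np,cv2
from scipy.spatial.transform import Rotation as R
from plant import r,snapshot
def snap(n):
    s=snapshot(n); np.savez('last_'+n,**s); return s
def load(n): return dict(np.load('last_'+n+'.npz'))
def cloud(s):
    K=np.array(s['mtx']);d=s['depth'];v,u=np.mgrid[:d.shape[0],:d.shape[1]]
    p=np.stack([(u-K[0,2])/K[0,0]*d,-(v-K[1,2])/K[1,1]*d,-d],-1)
    return p@rot(s['orientation']).T+np.array(s['eye'])
def rot(o):
    o=np.array(o); return o if o.shape==(3,3) else R.from_quat(o).as_matrix()
def ray(s,u,v,z):
    K=np.array(s['mtx']);c=rot(s['orientation'])@np.array([(u-K[0,2])/K[0,0],-(v-K[1,2])/K[1,1],-1]);e=np.array(s['eye'])
    return e+c*(z-e[2])/c[2]
E
python3 - <<'E'
from h import *
for n in ['scene','side','wrist']:
    s=snap(n);print(n,s['mtx'],s['eye'],s['orientation'],[k for k in s])
a=load('scene')['color'];b=load('side')['color'];
cv2.imwrite('pics/a.png',cv2.resize(a,(800,600),interpolation=cv2.INTER_CUBIC)[:,:,::-1]);cv2.imwrite('pics/b.png',cv2.resize(b,(800,600),interpolation=cv2.INTER_CUBIC)[:,:,::-1])
print(r.get_state())
E
```

```text
scene [[392.36988515   0.         260.8332008 ]
 [  0.         392.36988515 187.85700235]
 [  0.           0.           1.        ]] [0.25045116 0.65517308 0.60236661] [-0.09807819  0.40163939  0.87778114 -0.24200566] ['color', 'depth', 'mtx', 'eye', 'orientation']
side [[477.17564357   0.         257.55838791]
 [  0.         477.17564357 200.32673309]
 [  0.           0.           1.        ]] [ 0.30684176 -0.81670456  0.54657551] [ 0.52460886 -0.06747641 -0.13223981  0.83829894] ['color', 'depth', 'mtx', 'eye', 'orientation']
wrist [[322.93835273   0.         256.81057341]
 [  0.         322.93835273 195.01531023]
 [  0.           0.           1.        ]] [ 0.26373739 -0.57205029  0.38286877] [-0.12599739  0.09399521 -0.58494058  0.79569723] ['color', 'depth', 'mtx', 'eye', 'orientation']
{'clock': 0.15, 'q': array([ 1.30176799,  0.68976286, -0.19452437,  1.56605612,  0.1572717 ,
        0.9025069 , -0.21508569]), 'qd': array([ 0.0003642 , -0.00234542, -0.00134175, -0.00445768, -0.00137975,
       -0.00056173,  0.00133221]), 'joint_torque': array([ 5.42756325e-06, -5.27855623e+01, -1.26807611e+00, -1.53586721e+01,
       -5.25035884e-02,  3.89526031e-03,  9.18649016e-05]), 'tool_pos': array([ 0.18630205, -0.59633988,  0.40412487]), 'eef_rot': array([ 9.88554479e-01,  1.50862811e-01, -1.41738639e-04, -6.58749864e-04]), 'contact_force': array([ 0.14037398, -0.2935398 , -0.53400688]), 'moment': array([-0.02431609, -0.03167863, -0.00344983]), 'finger_force': 0.0, 'opening': 1.0001669315249846}
```

View pics/a.png

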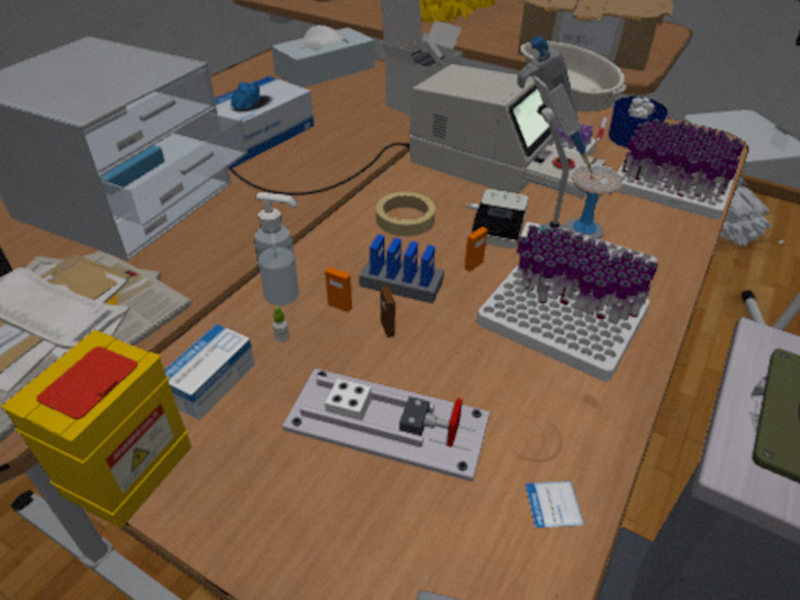

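View pics/b.png

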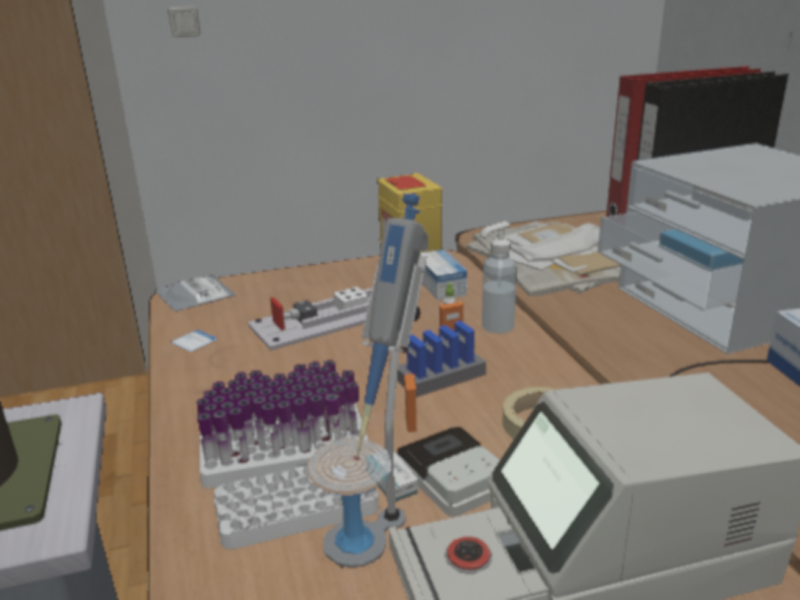

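The scene view at 800x600 shows the carrier near (385,420), with the block at (348,398), the jaw at (415,415) and the red pad at (455,422). The holder is at (402,270) with four blue plates. The orange pieces at (338,288) and (476,248) and the brown one at (387,312) are look-alikes. The wanted plates are the four blue ones with white bands standing in the grey holder at (376,253) to (428,265).

```bash
cat > m.py <<'E'
from h import *
def rect(P):
    (c,(w,h),a)=cv2.minAreaRect((P[:,:2]*1000).astype(np.float32)); return np.round(c,1),np.round((w,h),1),round(a,1),len(P)
for n in ['scene','side']:
    s=load(n);C=cloud(s);hsv=cv2.cvtColor(s['color'],cv2.COLOR_RGB2HSV);H,S,V=[hsv[...,i].astype(int) for i in range(3)]
    X=C[...,0];Y=C[...,1];Z=C[...,2]
    ok=(s['depth']>0)&(X>.2)&(X<.9)&(Y>-.5)&(Y<.5)
    print(n,'table z',np.median(Z[ok&(abs(Z)<.006)]))
    blue=ok&(H>105)&(H<128)&(S>130)&(Z>.015)&(Z<.085)
    nl,lab,st,ce=cv2.connectedComponentsWithStats(blue.astype(np.uint8))
    for i in range(1,nl):
        if st[i,4]>25:
            P=C[lab==i];print('blue',ce[i].round(),st[i,4],P.min(0).round(4),P.max(0).round(4)); T=P[P[:,2]>P[:,2].max()-.005];print('   top',T.mean(0).round(4),rect(T))
    red=ok&((H<6)|(H>172))&(S>150)&(Z>.012)&(Z<.07)
    nl,lab,st,ce=cv2.connectedComponentsWithStats(red.astype(np.uint8))
    for i in range(1,nl):
        if st[i,4]>25:
            P=C[lab==i];print('red',ce[i].round(),P.min(0).round(4),P.max(0).round(4),rect(P))
    g=ok&(S<60)
    for nm,lo,hi in [('base',.007,.013),('wall',.0205,.0255),('z36',.033,.039),('holder22',.019,.025)]:
        m=(g&(Z>lo)&(Z<hi)).astype(np.uint8)
        nl,lab,st,ce=cv2.connectedComponentsWithStats(m)
        for i in range(1,nl):
            if st[i,4]>60:
                P=C[lab==i];print(nm,ce[i].round(),rect(P),s['color'][lab==i].mean(0).round())
E
python3 m.py
python3 - <<'E'
from h import *
a=load('scene')['color'][145:310,170:330];b=load('wrist')['color']
cv2.imwrite('pics/c.png',cv2.resize(a,None,fx=3.6,fy=3.6,interpolation=cv2.INTER_CUBIC)[:,:,::-1])
E
```

```text
scene table z 0.0009618727842407027
blue [241. 163.] 179 [0.6349 0.0311 0.0184] [0.6496 0.0662 0.0744]
   top [0.6428 0.0493 0.0718] (array([643. ,  48.8]), array([ 9.2, 32.3]), 13.4, 38)
blue [251. 166.] 164 [0.6105 0.0265 0.017 ] [0.6248 0.0607 0.0739]
   top [0.6171 0.0442 0.0716] (array([617.5,  42.9]), array([10.2, 32.8]), 11.3, 44)
blue [262. 168.] 173 [0.5842 0.0196 0.0193] [0.5988 0.0549 0.0739]
   top [0.5922 0.0382 0.0716] (array([592.6,  37.9]), array([ 9.1, 32.9]), 12.8, 42)
blue [273. 170.] 166 [0.5591 0.0139 0.0179] [0.5742 0.051  0.0749]
   top [0.5673 0.0318 0.0718] (array([567.6,  32.1]), array([ 9.5, 35.2]), 11.4, 42)
red [290. 269.] [0.4029 0.2346 0.0166] [0.416  0.2737 0.0592] (array([409.3, 254.4]), array([ 6.3, 39.4]), 14.1, 139)
base [294. 112.] (array([ 675. , -279.5]), array([  8.7, 191.7]), 87.4, 75) [84. 82. 77.]
base [428. 129.] (array([ 307.1, -402.9]), array([176.8,  17.1]), 3.8, 133) [92. 91. 91.]
base [104. 201.] (array([857.4, 290.1]), array([104.3,  33.9]), 88.5, 245) [123. 119. 111.]
base [349. 224.] (array([373.6,  63.9]), array([194.3,  21.3]), 2.
[... 5218 characters left out ...]
, 262) [111. 111. 107.]
holder22 [335. 167.] (array([880.2, 348.3]), array([ 24.9, 106.5]), 12.1, 81) [163. 163. 160.]
holder22 [212. 199.] (array([496.2, 269.3]), array([128.7,  61.4]), 14.6, 196) [133. 131. 133.]
holder22 [287. 237.] (array([614.5,  23.1]), array([111.9,  31.2]), 11.3, 237) [ 97.  97. 101.]
holder22 [161. 294.] (array([332.6, -92.9]), array([ 60.7, 141.4]), 69.9, 473) [162. 162. 162.]
holder22 [268. 306.] (array([ 510. , -197.3]), array([ 51.2, 124.4]), 38.3, 326) [148. 149. 147.]
holder22 [171. 320.] (array([ 349.4, -168.3]), array([129.2,  84.5]), 0.5, 1338) [160. 161. 160.]
holder22 [470. 375.] (array([ 723.6, -427. ]), array([  3.3, 108.2]), 88.8, 176) [110. 110. 106.]
```

View pics/c.png

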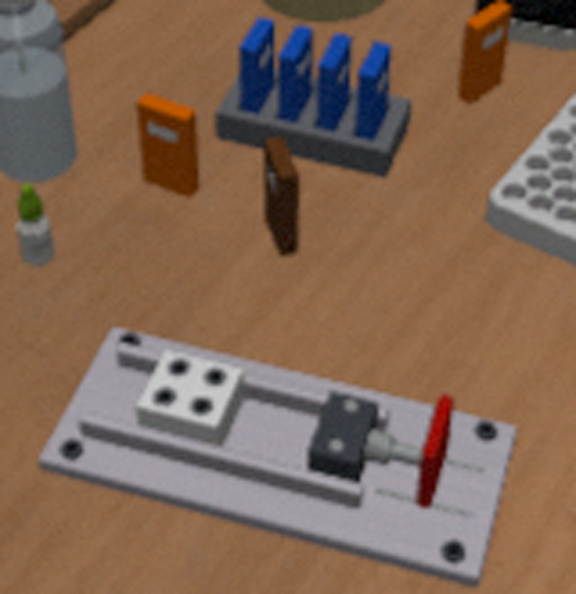

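The crop confirms it: the four blue, white-banded plates stand in the grey holder at crop (257,65), (295,72), (335,82) and (373,90). The orange and brown ones stand loose. My rough gap estimate is about 47 mm, so I'll refine it with the wrist camera, and first check what lies in the path.

```bash
python3 - <<'E'
from h import *
s=load('wrist');st=r.get_state();Rt=R.from_quat(st['eef_rot']).as_matrix();Rc=rot(s['orientation'])
print('cam in tool',(Rt.T@(np.array(s['eye'])-st['tool_pos'])).round(4));print((Rt.T@Rc).round(3))
P=np.vstack([cloud(load(n))[load(n)['depth']>0] for n in ('scene','side')])
print('cols y from -.7; rows x .1.. ')
for x in np.arange(.1,.8,.1):
    print(round(x,1),[int(1000*np.max(np.r_[0,P[(P[:,0]>x)&(P[:,0]<x+.1)&(P[:,1]>y)&(P[:,1]<y+.1)&(P[:,2]<.7),2]])) for y in np.arange(-.8,.4,.1)])
E
```

```text
cam in tool [ 0.0812 -0.0001  0.0212]
[[-0.     0.951  0.31 ]
 [ 1.    -0.     0.001]
 [ 0.001  0.31  -0.951]]
cols y from -.7; rows x .1.. 
0.1 [0, 0, 0, 0, 0, 0, 11, 16, 16, 4, 0, 0, 0]
0.2 [5, 308, 91, 92, 23, 23, 25, 90, 23, 5, 8, 5, 17]
0.3 [4, 73, 92, 91, 22, 108, 89, 91, 24, 11, 16, 4, 17]
0.4 [57, 112, 111, 90, 69, 245, 315, 91, 24, 10, 59, 25, 4]
0.5 [112, 111, 113, 168, 169, 168, 333, 68, 74, 67, 39, 39, 4]
0.6 [110, 108, 0, 169, 170, 169, 27, 28, 74, 68, 57, 51, 163]
0.7 [111, 111, 0, 161, 162, 162, 28, 27, 3, 176, 50, 51, 160]
```

move_arm --pt "0 0 -0.04 0 0.088" --pt "0 0 -0.04 0 0.088" --pt "0 0 -0.04 0 0.088" --pt "0 0 -0.04 0 0.088" --pt "0.024 -0.0217 0 0 0.088" --pt "0.024 -0.0217 0 0 0.088" --pt "0.024 -0.0217 0 0 0.088" --pt "0.024 -0.0217 0 0 0.088" --pt "0.024 -0.0217 0 0 0.088" --pt "0.024 -0.0217 0 0 0.088"

```text
clock: 0.98
tool_pos: [0.2854, -0.4278, 0.5646]
eef_rot: [0.989, 0.151, -0.0, -0.0]
contact_force: [1.3, 0.3, -0.1]
opening: 1.001
finger_force: 0.0
```

move_arm --pt "0.024 -0.0217 0 0 0.088" --pt "0.024 -0.0217 0 0 0.088" --pt "0.024 -0.0217 0 0 0.088" --pt "0.024 -0.0217 0 0 0.088" --pt "0.024 -0.0217 0 0 0.088" --pt "0.024 -0.0217 0 0 0.088" --pt "0.024 -0.0217 0 0 0.088" --pt "0.024 -0.0217 0 0 0.088" --pt "0.024 -0.0217 0 0 0.088" --pt "0.024 -0.0217 0 0 0.088"

```text
clock: 1.82
tool_pos: [0.4497, -0.1492, 0.5646]
eef_rot: [0.989, 0.151, -0.0, 0.0]
contact_force: [-0.3, -0.1, -0.7]
opening: 0.996
finger_force: 0.0
```

move_arm --pt "0.0204 -0.03 0 0 0.088" --pt "0.0204 -0.03 0 0 0.088" --pt "0.0204 -0.03 0 0 0.088" --pt "0.0204 -0.03 0 0 0.088" --pt "0.0204 -0.03 0.01 0 0.088" --pt "0.0204 -0.03 0.01 0 0.088" --pt "0.0204 -0.03 0.01 0 0.088" --pt "0.0204 -0.03 0.02 0 0.088" --pt "0.0204 -0.03 0.02 0 0.088" --pt "0.0204 -0.03 0.02 0 0.088"

```text
clock: 2.65
tool_pos: [0.5548, 0.1981, 0.4737]
eef_rot: [0.989, 0.151, -0.0, 0.0]
contact_force: [1.0, 0.2, -0.0]
opening: 0.998
finger_force: 0.0
```

move_arm --pt "0 -0.03 0.02 0.07 0.088" --pt "0 -0.03 0.02 0 0.088" --pt "0 -0.025 0.01 0 0.088" --pt "0 0 0 0 0.088" --pt "0 0 0 0 0.088"

```text
clock: 3.07
tool_pos: [0.532, 0.2802, 0.4237]
eef_rot: [0.993, 0.118, -0.001, 0.0]
contact_force: [1.2, -0.3, -0.3]
opening: 1.0
finger_force: 0.0
```

```bash
python3 - <<'E'
from h import *
s=snap('wrist');a=s['color'];print(s['eye'],r.get_state()['tool_pos'])
cv2.imwrite('pics/d.png',cv2.resize(a,(800,600),interpolation=cv2.INTER_CUBIC)[:,:,::-1])
C=cloud(s);Z=C[...,2]
for nm,lo,hi in [('base',.007,.014),('z36',.033,.040),('pl',.066,.077),('h22',.018,.026)]:
    m=((s['depth']>0)&(Z>lo)&(Z<hi)).astype(np.uint8)
    nl,lab,st,ce=cv2.connectedComponentsWithStats(m)
    for i in range(1,nl):
        if st[i,4]>100:
            P=C[lab==i];c,w,an=cv2.minAreaRect((P[:,:2]*1000).astype(np.float32));print(nm,ce[i].round(),np.round(c,1),np.round(w,1),round(an,1),st[i,4],P[:,2].mean().round(4),a[lab==i].mean(0).round())
E
```

```text
[0.61091864 0.29930242 0.40240779] [0.5330324  0.2785396  0.42440708]
base [242.  11.] [684.7 332.9] [  0.9 104.1] 2.3 123 0.0105 [96. 88. 82.]
base [442. 141.] [600.8  66.9] [114.9   2.5] 11.9 301 0.0106 [51. 46. 45.]
base [255. 176.] [488.9 272. ] [229.7  95.9] 13.6 7501 0.0092 [176. 167. 169.]
base [255. 192.] [488.4 271.9] [44.5 42. ] 12.3 1049 0.0092 [176. 169. 172.]
base [440. 251.] [469.8 -12.5] [ 38.9 162.1] 11.8 312 0.0106 [102.  99.  97.]
base [ 87. 279.] [308.4 477.7] [40.7 75. ] 58.2 856 0.0122 [153. 153. 151.]
z36 [255.   8.] [685.3 318.8] [ 1.1 76.3] 2.4 133 0.0365 [71. 74. 78.]
z36 [414.  83.] [655.8 137.4] [34.8  2.4] 6.4 101 0.0362 [91. 48. 18.]
z36 [255. 158.] [536.7 283.7] [43.6 39.7] 13.8 1292 0.0351 [192. 190. 189.]
z36 [255. 223.] [457.6 264.7] [25.4 39.2] 14.4 606 0.0351 [87. 86. 89.]
pl [438.   4.] [720.2 155.1] [ 3.6 24.8] 0.8 114 0.0714 [88. 87. 86.]
pl [500. 115.] [643.8  55.2] [11.9 23.1] 12.9 283 0.0694 [ 38.  72. 141.]
pl [497. 141.] [619.2  46.2] [12.1 30.6] 12.0 343 0.0696 [ 36.  72. 146.]
pl [494. 166.] [594.6  37.6] [12.4 36.7] 12.7 402 0.0695 [ 37.  73. 147.]
pl [488. 189.] [569.6  32.1] [11.9 36.1] 14.0 378 0.0695 [ 38.  73. 147.]
h22 [248.  10.] [684.8 327.1] [ 1.2 92.7] 2.3 154 0.0221 [87. 84. 82.]
h22 [408.  83.] [655.7 137.1] [35.1  4.5] 8.2 108 0.0219 [92. 49. 20.]
h22 [464. 138.] [606.8  39.8] [116.5  58.2] 12.0 2540 0.0209 [91. 91. 96.]
h22 [235. 170.] [507.7 301.8] [149.1   7.2] 13.6 703 0.0219 [177. 169. 173.]
h22 [273. 175.] [514.6 273.8] [148.8  47.3] 13.4 783 0.0219 [161. 154. 156.]
h22 [442. 264.] [432.1 -12.1] [150.   79.7] 86.6 1323 0.0191 [174. 172. 169.]
h22 [379. 355.] [292.3  29.4] [81.7 30.8] 87.2 357 0.0192 [170. 165. 160.]
```

View pics/d.png

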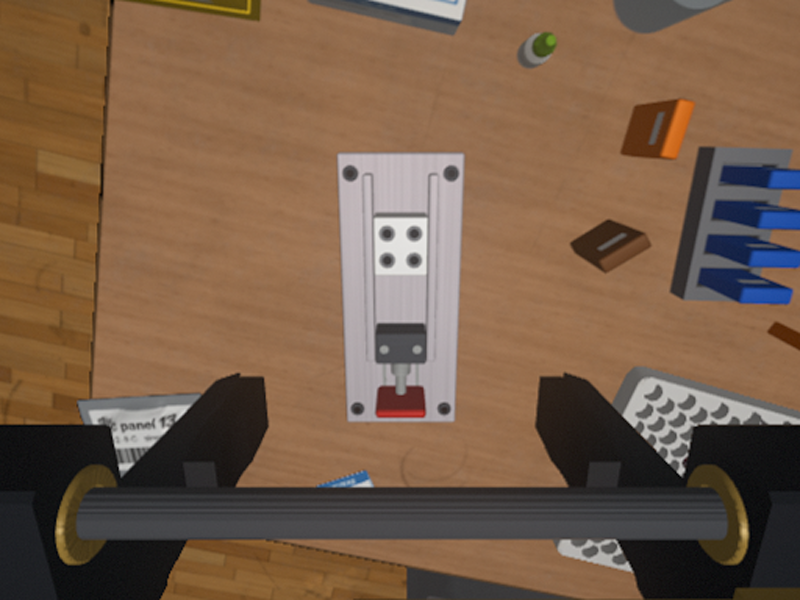

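The wrist view shows the carrier upright in the image, with the block at (400,243) and the jaw at (400,343). The holder is at the right (740,225), the brown look-alike at (610,245) and the orange one at (658,130). The gap is about 46.7 mm, so two plates (24 mm) should leave 22.7 mm of travel, inside the jaw's 24 mm. I'll place two, then check. I'm moving above the slot -39 plate, which is clear of the brown piece.

move_arm --pt "-0.003 0.031 0.0205 0 0.056" --pt "-0.003 0.031 0.0205 0 0.056" --pt "-0.003 0.031 0.0205 0 0.056" --pt "-0.003 0.031 0.0205 0 0.056" --pt "-0.003 0.031 0.0205 0 0.056" --pt "-0.003 0.031 0.0205 0 0.056" --pt "-0.003 0.031 0.0205 0 0.056" --pt "-0.002 0.031 0.0205 0.024 0.056" --pt "0 0 0 0 0.056" --pt "0 0 0 0 0.056" --newtons 15

```text
clock: 3.95
tool_pos: [0.568, 0.0273, 0.2601]
eef_rot: [0.995, 0.1, -0.001, 0.002]
contact_force: [-0.5, 0.9, 0.2]
opening: 0.639
finger_force: 0.0
```

```bash
cat > w.py <<'E'
from h import *
import sys
s=snap('wrist');a=s['color'];st=r.get_state();T=st['tool_pos'];Rt=R.from_quat(st['eef_rot']).as_matrix();print(T.round(4),np.degrees(np.arctan2(Rt[1,0],Rt[0,0])).round(2))
cv2.imwrite('pics/%s.png'%sys.argv[1],cv2.resize(a,(800,600),interpolation=cv2.INTER_CUBIC)[:,:,::-1])
C=cloud(s);hsv=cv2.cvtColor(a,cv2.COLOR_RGB2HSV)
zt=float(sys.argv[2])
m=((s['depth']>0)&(abs(C[...,2]-zt)<.004)&(hsv[...,0]>100)&(hsv[...,0]<130)&(hsv[...,1]>120)).astype(np.uint8)
nl,lab,q,ce=cv2.connectedComponentsWithStats(m)
for i in range(1,nl):
    if q[i,4]>100:
        P=C[lab==i];c,w,an=cv2.minAreaRect((P[:,:2]*1000).astype(np.float32));d=Rt.T@(np.r_[np.array(c)/1000,zt]-T);print(ce[i].round(),np.round(c,1),np.round(w,1),round(an,1),'z',P[:,2].mean().round(4),'tool',d.round(4))
E
python3 w.py e 0.071
```

```text
[0.5682 0.03   0.261 ] 11.75
[246.  90.] [646.   48.2] [11.1 34.8] 12.5 z 0.0698 tool [ 0.0797 -0.0022  0.1901]
[247. 142.] [620.7  42.8] [11.2 34.8] 12.2 z 0.0698 tool [ 0.0539 -0.0021  0.1901]
[248. 189.] [595.1  37.1] [12.4 34.9] 12.7 z 0.0698 tool [ 0.0276 -0.0017  0.1901]
[249. 231.] [570.5  32. ] [11.1 34.7] 12.2 z 0.0697 tool [ 0.0025 -0.0018  0.19  ]
```

View pics/e.png

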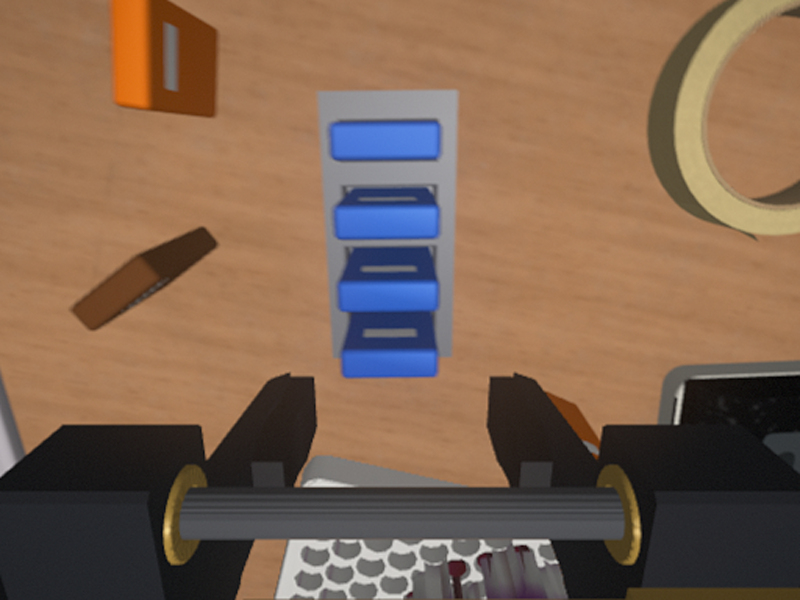

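The four blue plate tops are at (390,360), (390,292), (387,222) and (385,140). The nearest is 2.5 mm off in tool x and -1.8 mm off in tool y. An orange look-alike peeks out near the right finger at (575,415), so I'll check its distance before descending.

```bash
python3 - <<'E'
from h import *
st=r.get_state();T=st['tool_pos'];Rt=R.from_quat(st['eef_rot']).as_matrix()
for n in('scene','side','wrist'):
    s=load(n);C=cloud(s);h=cv2.cvtColor(s['color'],cv2.COLOR_RGB2HSV).astype(int)
    X=C[...,0];Y=C[...,1]
    m=((s['depth']>0)&(h[...,0]<16)&(h[...,1]>150)&(C[...,2]>.008)&(C[...,2]<.075)&(X>.4)&(X<.75)&(abs(Y)<.2)).astype(np.uint8)
    nl,lab,q,ce=cv2.connectedComponentsWithStats(m)
    for i in range(1,nl):
        if q[i,4]>40:
            P=C[lab==i];t=(P-T)@Rt;print(n,ce[i].round(),'world',P.min(0).round(3),P.max(0).round(3),'tool',t.min(0).round(3)[:2],t.max(0).round(3)[:2],s['color'][lab==i].mean(0).round())
E
```

```text
scene [304. 158.] world [ 0.522 -0.125  0.008] [ 0.561 -0.037  0.068] tool [-0.066  0.058] [-0.037  0.147] [105.  51.   6.]
scene [216. 184.] world [0.638 0.124 0.008] [0.675 0.139 0.068] tool [ 0.088 -0.091] [ 0.125 -0.073] [109.  52.   6.]
scene [248. 198.] world [0.557 0.121 0.008] [0.585 0.15  0.068] tool [ 0.011 -0.119] [ 0.036 -0.086] [56. 32. 16.]
side [288. 199.] world [0.641 0.119 0.034] [0.675 0.13  0.067] tool [ 0.09  -0.081] [ 0.124 -0.07 ] [139.  86.  53.]
side [262. 255.] world [ 0.525 -0.08   0.009] [ 0.54  -0.045  0.067] tool [-0.064  0.067] [-0.044  0.1  ] [141.  87.  52.]
wrist [103.  37.] world [0.64  0.124 0.008] [0.675 0.138 0.066] tool [ 0.089 -0.089] [ 0.124 -0.073] [152.  76.  17.]
wrist [ 89. 178.] world [0.559 0.118 0.008] [0.591 0.149 0.066] tool [ 0.014 -0.118] [ 0.042 -0.083] [89. 55. 31.]
wrist [369. 271.] world [ 0.534 -0.075  0.008] [ 0.54  -0.057  0.043] tool [-0.055  0.079] [-0.046  0.096] [113.  58.  20.]
```

move_arm --pt "0.002 -0.002 0.01 -0.008 0.056" --pt "0 0 0.02 0 0.056" --pt "0 0 0.02 0 0.056" --pt "0 0 0.009 0 0.056" --pt "0 0 0 0 0.03" --pt "0 0 0 0 0.03" --pt "0 0 0 0 0.03" --pt "0 0 0 0 0.03" --pt "0 0 0 0 0.03" --newtons 15

```text
clock: 4.75
tool_pos: [0.57, 0.0336, 0.2028]
eef_rot: [0.994, 0.108, 0.001, 0.001]
contact_force: [0.3, -3.2, 2.0]
opening: 0.409
finger_force: 15.0
```

move_arm --pt "0 0 -0.01 0 0.03" --pt "0 0 -0.015 0 0.03" --pt "0 0 -0.025 0 0.03" --pt "0 0 -0.03 0 0.03" --pt "-0.001 -0.03 0 0 0.03" --pt "-0.001 -0.03 0 0 0.03" --pt "-0.001 -0.03 0 0 0.03" --pt "-0.001 -0.03 0 0 0.03" --pt "-0.001 -0.03 0 0 0.03" --pt "-0.001 -0.03 0 0 0.03"

```text
clock: 5.58
tool_pos: [0.5239, 0.211, 0.2828]
eef_rot: [0.994, 0.109, 0.0, -0.001]
contact_force: [0.3, -0.0, -0.5]
opening: 0.409
finger_force: 15.0
```

move_arm --pt "-0.001 -0.03 0 0 0.03" --pt "-0.001 -0.02 0 0 0.03" --pt "-0.001 -0.02 0 -0.021 0.03" --pt "0 0 0 0 0.03" --pt "0 0 0 0 0.03" --pt "0 0 0 0 0.03"

```text
clock: 6.08
tool_pos: [0.507, 0.2757, 0.2821]
eef_rot: [0.993, 0.118, 0.0, 0.0]
contact_force: [0.4, -0.3, -0.1]
opening: 0.41
finger_force: 15.0
```

```bash
cat > c.py <<'E'
from h import *
import sys
s=snap('wrist');a=s['color'];st=r.get_state();T=st['tool_pos'];Rt=R.from_quat(st['eef_rot']).as_matrix();print(T.round(4),np.degrees(np.arctan2(Rt[1,0],Rt[0,0])).round(2),st['contact_force'].round(1),st['opening'].round(3))
cv2.imwrite('pics/%s.png'%sys.argv[1],cv2.resize(a,(800,600),interpolation=cv2.INTER_CUBIC)[:,:,::-1])
C=cloud(s);Z=C[...,2];hsv=cv2.cvtColor(a,cv2.COLOR_RGB2HSV)
bl=(hsv[...,0]>100)&(hsv[...,0]<130)&(hsv[...,1]>120)
near=(abs(C[...,0]-.488)<.14)&(abs(C[...,1]-.272)<.1)&(s['depth']>0)
for nm,m in [('z36',near&(abs(Z-.0355)<.003)&~bl),('plate',near&bl&(Z>.06)),('base',near&(abs(Z-.0095)<.003)),('wall',near&(abs(Z-.0225)<.0025))]:
    nl,lab,q,ce=cv2.connectedComponentsWithStats(m.astype(np.uint8))
    for i in range(1,nl):
        if q[i,4]>200:
            P=C[lab==i];P=P[P[:,2]>P[:,2].max()-.004] if nm=='plate' else P
            c,w,an=cv2.minAreaRect((P[:,:2]*1000).astype(np.float32));d=Rt.T@(np.r_[np.array(c)/1000,T[2]]-T);print(nm,ce[i].round(),np.round(c,1),np.round(w,1),round(an,1),'z',P[:,2].mean().round(4),'tool mm',(d[:2]*1000).round(1))
E
python3 c.py f
```

```text
Traceback (most recent call last):
  File "c.py", line 3, in <module>
    s=snap('wrist');a=s['color'];st=r.get_state();T=st['tool_pos'];Rt=R.from_quat(st['eef_rot']).as_matrix();print(T.round(4),np.degrees(np.arctan2(Rt[1,0],Rt[0,0])).round(2),st['contact_force'].round(1),st['opening'].round(3))
                                                                                                                                                                                                            ^^^^^^^^^^^^^^^^^^^
AttributeError: 'float' object has no attribute 'round'
```

```bash
sed -i "s/st\['opening'\].round(3)/round(st['opening'],3)/" c.py; python3 c.py f
```

```text
[0.5074 0.2749 0.2819] 13.48 [ 0.2  0.3 -0.2] 0.412
z36 [255. 163.] [536.6 283.3] [44.2 40. ] 13.6 z 0.0351 tool mm [30.4 -1.3]
plate [256. 277.] [507.1 275.8] [12.3 36. ] 14.6 z 0.1493 tool mm [-0.  -0.9]
base [255. 134.] [527.4 281.2] [150.5  96. ] 13.6 z 0.0091 tool mm [20.9 -1.4]
base [255. 210.] [493.1 272.8] [30.  42.2] 13.1 z 0.0091 tool mm [-14.4  -1.3]
wall [223. 161.] [520.9 304.6] [122.6   7.1] 13.5 z 0.0219 tool mm [ 20.1 -25.7]
wall [288. 157.] [539.4 258.8] [108.1   7.1] 13.6 z 0.0219 tool mm [27.4 23.1]
```

View pics/f.png

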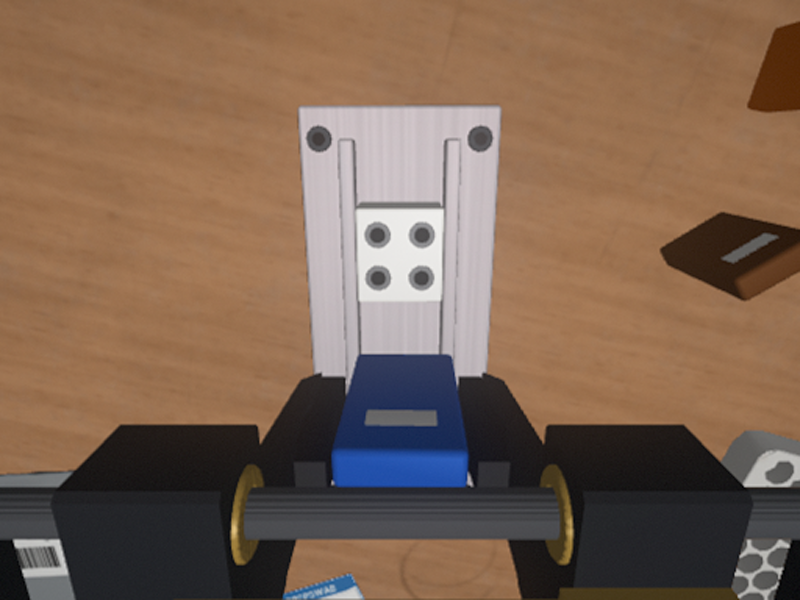

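The held plate is centred in the fingers at (400,430) and square to the channel. The block face, at (400,300), is 2.4 mm ahead of it. Lowering now.

move_arm --pt "0 -0.001 0.02 0 0.03" --pt "0 0 0.025 0 0.03" --pt "0 0 0.015 0 0.03" --pt "0 0 0.008 0 0.03" --pt "0 0 0.004 0 0.03" --pt "0 0 0.0025 0 0.03" --pt "0 0 0 0 0.03" --pt "0 0 0 0 0.03"

```text
clock: 6.85
tool_pos: [0.507, 0.2776, 0.2079]
eef_rot: [0.993, 0.118, 0.001, -0.0]
contact_force: [0.6, -0.1, -0.8]
opening: 0.41
finger_force: 15.0
```

move_arm --pt "0 0 0.001 0 0.03" --pt "0 0 0 0 0.03" --pt "0 0 0.0005 0 0.03" --pt "0 0 0 0 0.03" --pt "0 0 0 0 0.03"

```text
clock: 7.27
tool_pos: [0.5069, 0.2777, 0.2066]
eef_rot: [0.993, 0.119, 0.001, -0.0]
contact_force: [-0.8, -0.3, 4.6]
opening: 0.408
finger_force: 15.0
```

move_arm --pt "0 0 0 0 0.046" --pt "0 0 0 0 0.046" --pt "0 0 0 0 0.046" --pt "0 0 -0.01 0 0.046" --pt "0 0 -0.02 0 0.046" --pt "0 0 -0.03 0 0.056" --pt "0.008 0.0256 -0.015 0 0.056" --pt "0.008 0.0256 0 0 0.056" --pt "0.008 0.0256 0 0 0.056" --pt "0.008 0.0256 0 0 0.056"

```text
clock: 8.1
tool_pos: [0.5624, 0.1846, 0.2819]
eef_rot: [0.993, 0.119, 0.001, -0.0]
contact_force: [0.4, -0.6, -0.3]
opening: 0.635
finger_force: 0.0
```

move_arm --pt "0.008 0.0256 0 0 0.056" --pt "0.008 0.0256 0 0 0.056" --pt "0.008 0.0256 0 0 0.056" --pt "0.008 0.0256 0 0 0.056" --pt "0.008 0.0256 0 0 0.056" --pt "0.008 0.0256 0 0.021 0.056" --pt "0 0 0 0 0.056" --pt "0 0 0 0 0.056"

```text
clock: 8.77
tool_pos: [0.6451, 0.0453, 0.281]
eef_rot: [0.994, 0.106, 0.0, 0.001]
contact_force: [-0.8, 0.5, -0.7]
opening: 0.636
finger_force: 0.0
```

```bash
python3 w.py g 0.071; python3 - <<'E'
from h import *
s=snap('scene');C=cloud(s);a=s['color'];Z=C[...,2]
cv2.imwrite('pics/h.png',cv2.resize(a[210:320,170:330],None,fx=4,fy=4,interpolation=cv2.INTER_CUBIC)[:,:,::-1])
h=cv2.cvtColor(a,cv2.COLOR_RGB2HSV).astype(int)
m=(h[...,0]>105)&(h[...,0]<128)&(h[...,1]>130)&(C[...,1]>.2)&(C[...,1]<.35)&(abs(C[...,0]-.5)<.08)&(Z>.015)
P=C[m];print(P.min(0).round(4),P.max(0).round(4));P=P[P[:,2]>.071];print(cv2.minAreaRect((P[:,:2]*1000).astype(np.float32)),P[:,2].mean())
E
```

```text
[0.6445 0.0475 0.281 ] 12.38
[253. 221.] [646.1  47.9] [12.2 34.7] 11.2 z 0.0698 tool [1.7e-03 1.0e-04 2.1e-01]
[253. 257.] [620.7  42.6] [12.1 34.6] 11.5 z 0.0697 tool [-2.43e-02 -2.00e-04  2.10e-01]
[253. 290.] [595.7  37.2] [11.2 34.6] 11.9 z 0.0697 tool [-0.0498 -0.0003  0.21  ]
[0.4954 0.2599 0.0158] [0.5117 0.2948 0.0777]
((503.7999572753906, 276.82757568359375), (10.309952735900879, 35.822139739990234), 12.286213874816895) 0.07537752550756406
```

View pics/h.png

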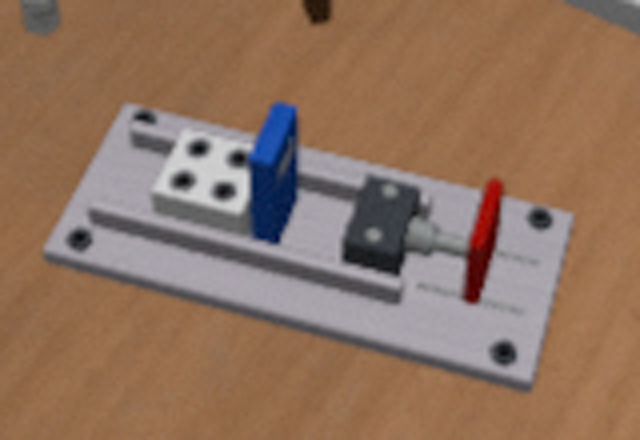

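The first plate stands upright in the channel against the block, at (275,175) in the crop. Next plate.

move_arm --pt "0.0015 0 0.02 0 0.056" --pt "0 0 0.025 0 0.056" --pt "0 0 0.024 0 0.056" --pt "0 0 0.01 0 0.056" --pt "0 0 0 0 0.03" --pt "0 0 0 0 0.03" --pt "0 0 0 0 0.03" --pt "0 0 0 0 0.03" --pt "0 0 0 0 0.03"

```text
clock: 9.62
tool_pos: [0.6467, 0.0483, 0.2032]
eef_rot: [0.994, 0.108, 0.001, -0.0]
contact_force: [0.8, -0.4, 2.4]
opening: 0.407
finger_force: 15.0
```

move_arm --pt "0 0 -0.01 0 0.03" --pt "0 0 -0.015 0 0.03" --pt "0 0 -0.025 0 0.03" --pt "0 0 -0.035 0 0.03" --pt "0 0 -0.01 0 0.03" --pt "0 0 0 0 0.03"

```text
clock: 10.12
tool_pos: [0.6474, 0.0482, 0.3011]
eef_rot: [0.994, 0.108, 0.004, -0.0]
contact_force: [1.0, 0.1, -0.0]
opening: 0.404
finger_force: 15.0
```

move_arm --pt "-0.0116 -0.028 0 0 0.03" --pt "-0.0116 -0.028 0 0 0.03" --pt "-0.0116 -0.028 0 0 0.03" --pt "-0.0116 -0.028 0 0 0.03" --pt "-0.0116 -0.028 0 0 0.03" --pt "-0.0116 -0.028 0 0 0.03" --pt "-0.0116 -0.028 0 0 0.03" --pt "-0.0116 -0.028 0 0 0.03" --pt "-0.0116 -0.029 0 -0.021 0.03" --pt "0 0 0 0 0.03"

```text
clock: 10.95
tool_pos: [0.4848, 0.2792, 0.2961]
eef_rot: [0.992, 0.124, -0.002, -0.003]
contact_force: [-0.6, 0.3, -0.0]
opening: 0.408
finger_force: 15.0
```

move_arm --pt "0 0 0 0 0.03" --pt "0 0 0 0 0.03"

```text
clock: 11.12
tool_pos: [0.4897, 0.2718, 0.296]
eef_rot: [0.993, 0.118, -0.001, 0.001]
contact_force: [0.7, -1.1, -0.8]
opening: 0.407
finger_force: 15.0
```

```bash
python3 c.py i
```

```text
[0.4902 0.2711 0.2961] 13.52 [-0.4 -0.4 -0.8] 0.41
z36 [256. 135.] [536.6 283.4] [42.9 40. ] 13.7 z 0.0351 tool mm [47.9 -1.1]
z36 [256. 224.] [468. 267.] [ 4.3 39. ] 14.6 z 0.0347 tool mm [-22.6  -1.2]
plate [255. 191.] [506.8 276.6] [11.2 34.8] 13.3 z 0.0738 tool mm [17.3 -1.4]
plate [257. 272.] [488.9 271.8] [12.6 35.7] 13.9 z 0.1625 tool mm [-1.2 -1. ]
base [256. 119.] [515.3 278.2] [176.1  96.1] 13.6 z 0.0091 tool mm [26. -1.]
base [256. 207.] [471.1 267.6] [16.8 42.1] 14.5 z 0.0093 tool mm [-19.4  -1. ]
wall [225. 143.] [511.2 302.4] [142.5   7.1] 13.5 z 0.0219 tool mm [ 27.7 -25.5]
wall [285. 148.] [527.2 257.4] [ 49.2 128.3] 86.2 z 0.0219 tool mm [32.7 22. ]
```

View pics/i.png

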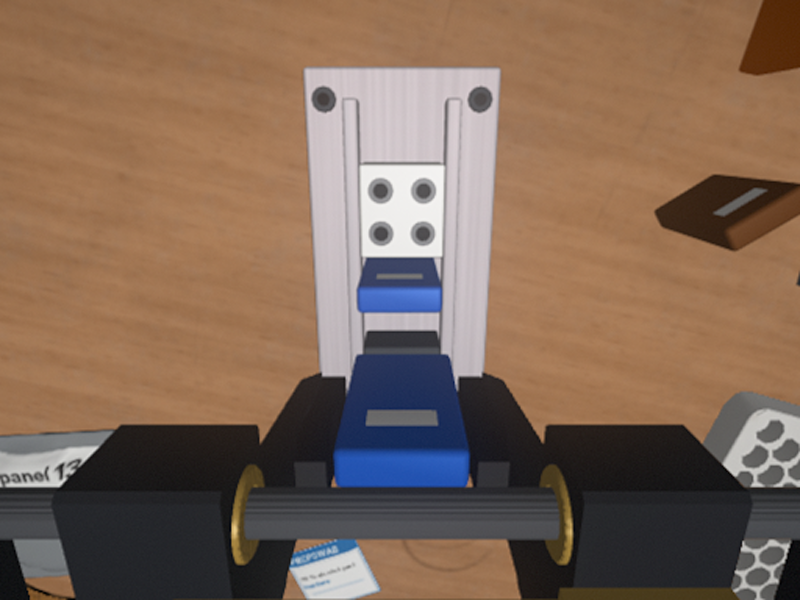

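The first plate stands square at (400,290) and the held one at (400,430), about 6.5 mm apart. The jaw is behind at (400,343). Lowering with small corrections.

move_arm --pt "0.002 -0.001 0.02 0 0.03" --pt "0 0 0.03 0 0.03" --pt "0 0 0.02 0 0.03" --pt "0 0 0.01 0 0.03" --pt "0 0 0.005 0 0.03" --pt "0 0 0.002 0 0.03" --pt "0 0 0.001 0 0.03" --pt "0 0 0 0 0.03" --pt "0 0 0 0 0.03"

```text
clock: 11.92
tool_pos: [0.4918, 0.2736, 0.2093]
eef_rot: [0.993, 0.118, 0.0, 0.0]
contact_force: [-0.0, -0.3, -0.3]
opening: 0.404
finger_force: 15.0
```

move_arm --pt "0 0 0.0015 0 0.03" --pt "0 0 0.001 0 0.03" --pt "0 0 0 0 0.03" --pt "0 0 0.0005 0 0.03" --pt "0 0 0 0 0.03" --pt "0 0 0 0 0.03"

```text
clock: 12.42
tool_pos: [0.4918, 0.2738, 0.207]
eef_rot: [0.993, 0.118, 0.001, 0.0]
contact_force: [0.2, -1.9, 10.0]
opening: 0.405
finger_force: 15.0
```

move_arm --pt "0 0 0 0 0.046" --pt "0 0 0 0 0.046" --pt "0 0 0 0 0.046" --pt "0 0 -0.01 0 0.046" --pt "0 0 -0.02 0 0.046" --pt "0 0 -0.03 0 0.046" --pt "0 0 -0.03 0 0.046" --pt "0 0 0 0 0.046" --pt "0 0 0 0 0.046"

```text
clock: 13.17
tool_pos: [0.4919, 0.2743, 0.2977]
eef_rot: [0.993, 0.118, 0.002, -0.001]
contact_force: [-1.2, 0.1, -0.6]
opening: 0.523
finger_force: 0.0
```

```bash
python3 c.py j
```

```text
[0.4914 0.2739 0.2963] 13.62 [-0.4 -0.5 -0.1] 0.52
z36 [260. 140.] [536.7 283.3] [43.5 40.1] 13.7 z 0.0351 tool mm [46.2  1.5]
z36 [260. 241.] [451.6 262.8] [36.8 39.4] 13.1 z 0.035 tool mm [-41.3   1.4]
plate [259. 207.] [498.4 275.3] [27.6 34.7] 14.3 z 0.0738 tool mm [7.1 0.3]
base [259. 155.] [488.8 271.8] [229.5  96.1] 13.5 z 0.0091 tool mm [-3.1  1.4]
wall [229. 154.] [507.7 301.5] [149.9   7.1] 13.5 z 0.0219 tool mm [ 22.4 -23. ]
wall [290. 158.] [519.1 254. ] [148.8   7.1] 13.5 z 0.0219 tool mm [22.2 25.9]
```

move_arm --pt "-0.026 0 0 0 0" --pt "-0.026 0 0 0 0" --pt "-0.026 0 0 0 0" --pt "-0.026 0.001 0 0 0" --pt "-0.025 0 0 0 0" --pt "0 0 0.03 0 0" --pt "0 0 0.03 0 0" --pt "0 0 0.03 0 0" --pt "0 0 0.018 0 0" --pt "0 0 0 0 0"

```text
clock: 14.05
tool_pos: [0.3727, 0.247, 0.1914]
eef_rot: [0.992, 0.123, -0.007, 0.004]
contact_force: [0.2, -0.1, 0.3]
opening: 0.009
finger_force: 0.0
```

move_arm --pt "0 0 0 0 0" --pt "0 0 0 0 0" --pt "0 0 0 0 0"

```text
clock: 14.3
tool_pos: [0.3731, 0.2467, 0.1956]
eef_rot: [0.993, 0.122, -0.004, 0.002]
contact_force: [-0.5, -0.5, 0.1]
opening: 0.005
finger_force: 0.0
```

```bash
python3 - <<'E'
from h import *
st=r.get_state();p=st['tool_pos'];d=np.array([.9722,.2343]);print(p,d@(p[:2]-[.4888,.2718]),[-d[1],d[0]]@(p[:2]-[.4888,.2718]),st['contact_force'],st['opening'])
E
```

```text
[0.37306414 0.24670625 0.19556704] -0.11839787121819131 0.0027207646898693774 [-0.52862637 -0.54602463  0.08982533] 0.005283429993718408
```

move_arm --pt "0.004 0.0027 0 0 0" --pt "0.004 0 0 0 0" --pt "0.004 0 0 0 0" --pt "0.003 0 0 0 0" --pt "0.002 0 0 0 0" --pt "0.002 0 0 0 0" --pt "0.002 0 0 0 0" --pt "0.002 0 0 0 0" --pt "0.002 0 0 0 0" --pt "0 0 0 0 0"

```text
clock: 15.13
tool_pos: [0.3984, 0.2505, 0.1945]
eef_rot: [0.992, 0.122, -0.005, 0.003]
contact_force: [0.6, 0.3, -0.2]
opening: 0.005
finger_force: 0.1
```

```bash
cat > f.py <<'E'
from h import *
st=r.get_state();p=st['tool_pos'];d=np.array([.9722,.2343]);f=st['contact_force'];print(p.round(4),'cx %.2f cy %.2f mm F along %.2f'%(d@(p[:2]-[.4888,.2718])*1e3,np.array([-d[1],d[0]])@(p[:2]-[.4888,.2718])*1e3,d@f[:2]),f.round(1))
E
python3 f.py
```

```text
[0.3984 0.2505 0.1945] cx -92.91 cy 0.44 mm F along 0.63 [ 0.6  0.3 -0.2]
```

move_arm --pt "0.002 0 0 0 0" --pt "0.002 0 0 0 0" --pt "0.002 0 0 0 0" --pt "0.002 0 0 0 0" --pt "0.002 0 0 0 0" --pt "0.002 0 0 0 0" --pt "0.002 0 0 0 0" --pt "0.002 0 0 0 0" --pt "0.002 0 0 0 0" --pt "0 0 0 0 0"

```text
clock: 15.97
tool_pos: [0.4158, 0.2547, 0.1943]
eef_rot: [0.992, 0.122, -0.005, 0.003]
contact_force: [-0.6, -0.8, 0.4]
opening: 0.011
finger_force: 0.6
```

```bash
python3 f.py; python3 c.py k
```

```text
[0.4158 0.2547 0.1943] cx -74.94 cy 0.48 mm F along -0.79 [-0.6 -0.8  0.4]
[0.4156 0.2547 0.1943] 14.06 [-1.   0.9  1.4] 0.007
z36 [260.   9.] [521.5 279.4] [ 6.8 40. ] 14.1 z 0.035 tool mm [108.7   1.7]
z36 [258. 144.] [466.2 266. ] [34.6 40.1] 13.9 z 0.0349 tool mm [51.8  1.3]
z36 [258. 231.] [431.9 258.1] [ 4.1 40. ] 15.1 z 0.0356 tool mm [16.6  0.7]
plate [256.  42.] [505.7 277.1] [11.6 35.2] 14.0 z 0.0739 tool mm [92.9  0.1]
plate [256.  95.] [491.8 273.5] [11.8 35.4] 13.5 z 0.0738 tool mm [78.5  0.2]
base [188. 145.] [456. 291.] [139.3  43.2] 13.5 z 0.009 tool mm [ 48.  -25.4]
base [328. 144.] [469.3 239.5] [139.3  42.9] 13.4 z 0.009 tool mm [48.4 27.8]
base [264.  73.] [500.9 274.5] [ 2.6 42.4] 15.2 z 0.0098 tool mm [87.5  1.5]
wall [199.   9.] [517.6 304. ] [7.6 6.5] 14.5 z 0.022 tool mm [110.9 -23.1]
wall [314. 111.] [490.  246.6] [89.3  7.2] 13.4 z 0.0218 tool mm [70.2 25.9]
wall [206. 160.] [456.1 288.9] [42.5  7.2] 13.6 z 0.0219 tool mm [ 47.6 -23.3]
```

move_arm --pt "0.001 0 0 0 0" --pt "0.001 0 0 0 0" --pt "0.001 0 0 0 0" --pt "0.001 0 0 0 0" --pt "0.001 0 0 0 0" --pt "0.001 0 0 0 0" --pt "0.001 0 0 0 0" --pt "0.001 0 0 0 0" --pt "0 0 0 0 0" --pt "0 0 0 0 0"

```text
clock: 16.85
tool_pos: [0.4232, 0.2566, 0.1942]
eef_rot: [0.992, 0.122, -0.005, 0.003]
contact_force: [-2.9, -0.5, 2.5]
opening: 0.003
finger_force: 1.3
```

```bash
python3 f.py; python3 c.py l|grep -v -e base -e wall
```

```text
[0.4232 0.2566 0.1942] cx -67.39 cy 0.57 mm F along -2.91 [-2.9 -0.5  2.5]
[0.4232 0.2566 0.1942] 14.07 [-1.8 -0.9  2. ] 0.004
z36 [260.  17.] [526.  280.5] [12.1 40.2] 13.6 z 0.0351 tool mm [105.6   1.8]
z36 [258. 148.] [472.  267.5] [33.6 40.1] 13.7 z 0.0349 tool mm [50.   1.3]
z36 [258. 231.] [439.4 259.4] [ 3.6 39.5] 12.3 z 0.0356 tool mm [16.5  1.2]
plate [256.  77.] [503.5 276.5] [23.6 35.4] 13.4 z 0.0739 tool mm [82.8  0.2]
```

move_arm --pt "0.001 0 0 0 0" --pt "0.001 0 0 0 0" --pt "0.001 0 0 0 0" --pt "0 0 0 0 0" --pt "0 0 0 0 0"

```text
clock: 17.32
tool_pos: [0.4257, 0.2572, 0.1942]
eef_rot: [0.992, 0.123, -0.005, 0.003]
contact_force: [-4.8, -2.2, 3.4]
opening: 0.003
finger_force: 2.5
```

```bash
python3 f.py; python3 c.py m|grep -v -e base -e wall
```

```text
[0.4257 0.2572 0.1942] cx -64.76 cy 0.60 mm F along -5.18 [-4.8 -2.2  3.4]
[0.4257 0.2572 0.1942] 14.08 [-4.7 -2.6  3.6] 0.006
z36 [260.  22.] [526.9 280.8] [15.6 40.1] 13.7 z 0.0351 tool mm [103.8   1.7]
z36 [258. 155.] [471.5 267.4] [33. 40.] 13.5 z 0.0349 tool mm [46.9  1.2]
z36 [257. 231.] [441.9 260.4] [ 3.  39.1] 14.0 z 0.0355 tool mm [16.5  0.8]
plate [256.  86.] [503.6 276.4] [23.6 35.4] 14.0 z 0.0738 tool mm [80.2  0.3]
```

Force is rising at about 1 N/mm while the stack stays put, and the front plate's face measures flush with the block. I'll check that the jaw hasn't simply reached its own end stop, by comparing it with the wall ends.

```bash
python3 - <<'E'
from h import *
s=snap('wrist');a=s['color'];cv2.imwrite('pics/n.png',cv2.resize(a[0:270,160:360],(592,800),interpolation=cv2.INTER_CUBIC)[:600,:,::-1]);cv2.imwrite('pics/n.png',cv2.resize(a[0:250,130:390],(624,600),interpolation=cv2.INTER_CUBIC)[:,:,::-1])
E
```

```text
(no output)
```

View pics/n.png

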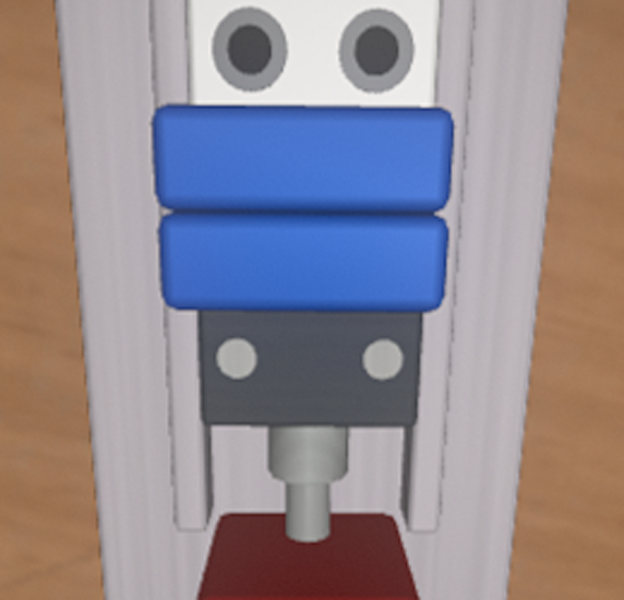

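The crop shows the plates face to face at (305,160) and (305,262), with the block right against them. The jaw's rear edge is at y≈425 and the wall ends are at y≈530, so I can work out the jaw's travel from those.

```bash
python3 - <<'E'
from h import *
s=load('wrist');g=cv2.cvtColor(s['color'],cv2.COLOR_RGB2GRAY).astype(float);d=np.array([.9722,.2343,0])
def edge(x0,x1,y0,y1):
    u0,u1=[int(130+x/2.4) for x in(x0,x1)];v0,v1=[int(y/2.4) for y in(y0,y1)]
    p=g[v0:v1,u0:u1].mean(1);q=np.abs(np.diff(p));k=q.argmax();w=q[max(0,k-2):k+3];return (u0+u1-1)/2,v0+max(0,k-2)+(w*np.arange(len(w))).sum()/w.sum()+.5
def cx(u,v,z): return d@(ray(s,u,v,z)-[.4888,.2718,0])*1e3
o=-.0009
L=edge(183,203,500,560);Rr=edge(418,432,500,560);J1=edge(210,262,400,450);J2=edge(352,410,400,450)
print(L,Rr,J1,J2)
w=(cx(*L,.023+o)+cx(*Rr,.023+o))/2;j=(cx(*J1,.036+o)+cx(*J2,.036+o))/2;print('wall',w,'jaw rear',j,'travel',j-w-50+46)
F1=edge(200,420,90,125);print('plate front(z75)',cx(*F1,.075+o)-w-50); B=edge(200,410,295,325);print('plate rear',cx(*B,.075+o)-w-50)
E
python3 f.py
```

```text
(209.5, np.float64(220.28039215686275)) (306.5, np.float64(220.77935222672065)) (227.5, np.float64(176.7508564902931)) (287.5, np.float64(177.51793721973095))
wall -48.28174708150823 jaw rear -21.987041894048417 travel 22.29470518745981
plate front(z75) 25.449395928362193
plate rear 2.0995224546770928
[0.4257 0.2572 0.1942] cx -64.78 cy 0.59 mm F along -4.54 [-4.2 -2.   3. ]
```

The jaw travel is 22.3 mm, short of the 24 mm end stop, so two plates are clamped. I'll press slightly further, to mid-spring.

move_arm --pt "0.001 0 0 0 0" --pt "0.0005 0 0 0 0" --pt "0 0 0 0 0" --pt "0 0 0 0 0" --pt "0 0 0 0 0" --pt "0 0 0 0 0"

```text
clock: 17.92
tool_pos: [0.4268, 0.2575, 0.1942]
eef_rot: [0.992, 0.123, -0.006, 0.003]
contact_force: [-6.2, -2.6, 4.8]
opening: 0.008
finger_force: 3.0
```

```bash
python3 f.py; python3 c.py p|grep plate; python3 - <<'E'
from h import *
s=snap('scene');a=s['color'];cv2.imwrite('pics/q.png',cv2.resize(a[140:310,150:350],(706,600),interpolation=cv2.INTER_CUBIC)[:,:,::-1])
E
```

```text
[0.4268 0.2575 0.1942] cx -63.64 cy 0.59 mm F along -6.62 [-6.2 -2.6  4.8]
plate [256.  90.] [503.6 276.5] [23.5 35.5] 14.0 z 0.0738 tool mm [79.1  0.3]
```

View pics/q.png

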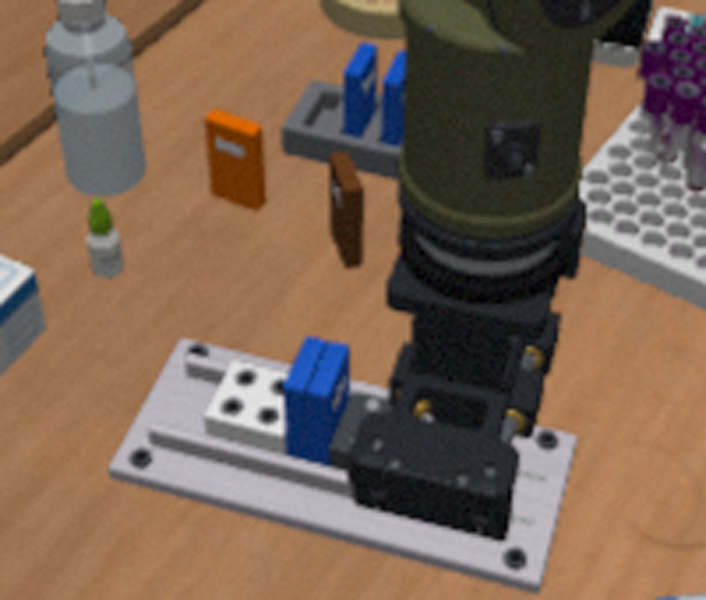

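Both plates stand face to face between jaw and block at (318,400). The two spares are in the holder and nothing else has moved. The press is about 6.6 N at mid-spring, so I'm handing in.

```bash
python3 -c "
from plant import r
print(r.finish_job())"
```

```text
the job is handed in; nothing more can be done
None
```

I handed the job in with two plates clamped between jaw and block: the fingers press the pad at about 6.6 N, mid-spring and clear of the plates, and the two spare plates still stand in the holder.

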